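# Wedge the rocking mixing palette

## Robot

A 6-joint arm with a two-finger parallel gripper is mounted at the origin on the work surface. World frame = base frame: x ahead of the robot, y to its left, z up, the work surface at z = 0. Lengths are in m, angles in degrees, forces in N, time in s.
With the tool pointing down it reaches from about 0.25 to 0.725 m from the base axis. Payload 4 kg.
Tool frame: the origin (TCP) lies midway between the tips of the shut fingers; the grasp point (between the pads) lies 19 mm behind it (ctrl.grip_depth is the distance from the TCP to the grasp point, in m); y points along the fingers, z is the direction in which the jaws open and shut, and the axes are right-handed (so a half turn about y gives the same grasp; the last joint's range is limited). The gripper opens to 85 mm and grips with 20 to 120 N. Pads are 22 mm wide; open, the fingers measure 114 mm over their backs; the gripper's body (76 mm by 85 mm) begins 54 mm behind the grasp point. The pads swing forward as they close: fully open they stand 13 mm farther back than shut.
Start: joints at [-68.297, 13.785, 0.286, 76.501, 0, 90], TCP at [0.185, -0.465, 0.231] pointing down, gripper open.
Joint ranges: [-155.79, 155.79], [-60.16, 107.12], [-62.33, 73.08], [-114, 123.19], [-81.49, 82.49], [-180, 180]. Speed limits (degrees/s): [159.86, 159.86, 180, 180, 180, 180].

## Interface

Orientations are given as [roll, pitch, yaw] about the fixed x, y, z axes, in that order (R = Rz(yaw) Ry(pitch) Rx(roll)).
In Python, from cell import ctrl gives the robot as it stands.
- The arm moves only by the shell command python3 -m crank 'ROWS' [FORCE]. ROWS is text: rows parted by semicolons, each of 5 numbers parted by spaces: the closure, from -1 (fully open) to 1 (shut), so that 0 is half open, then the shift along the tool's x, y, z in m, then the turn about the tool's y in rad. A call has 1 to 12 rows; each row shifts and turns the commanded pose from where the row before left it, along the tool's axes as they then stand; what a row does not reach is not made up. A row lasts 1/10 s, in which the tool goes at most 50 mm and 8.59 degrees, less where a joint would pass 70% of its speed; a pose out of reach is approached as far as the arm can. A call with a gripper value outside its range is refused whole. The fingers move at their own pace and stop on an object; FORCE is the grip in N (left out, the last holds). Time passes only in rows, so rows that do not move let the fingers close. It gives the time, the measured TCP pose, the force and the opening at its end, in the units of the state.
- ctrl.state(): the state, without advancing time (a new reading comes with each control period).
- ctrl.grab_frame(name): name is "side" or "top" or "wrist"; returns the picture (400x640x3 uint8, blue, green, red); there is no depth.
- ctrl.camera_model(name): a dict with "K" (3x3 intrinsics, pixels), "dist" ([k1, k2, p1, p2, k3] as OpenCV has them; the pictures are not rectified), "R" (3x3) and "t" (3): a world point X has camera coordinates R X + t; the wrist camera has in their place "tool_from_camera" (4x4, takes a point from camera to tool coordinates, whose origin is the TCP and whose axes are the tool frame's). Camera axes: x right, y down, z forward; pixel columns grow to the right and rows downward; lengths in m; the calibration is good to about 2 mm. A picture is of the moment at which its call begins: read the wrist's pose just before it. camera_model takes no time and is no camera call.
- ctrl.sign_off(): hands the job in, once; it reports no verdict.
The state is a dict: "t": time; "joints": joint angles; "joint_vel": joint speeds; "joint_torque": joint torques, N m; "tool_pos": TCP position; "tool_rot": TCP orientation; "contact_force": force on the tool from outside, world axes, zero at the start; "ft_torque": the same for the moment, N m; "gripper_width": opening from 0.0 (shut) to 1.0 (fully open).
Only numpy, scipy, OpenCV 4.12 (cv2) and the standard library are available. Lean on these libraries where they do the work, as an engineer would, in place of code of your own. Each camera call takes 0.05 s, during which the arm holds its last target. There are 200 camera calls.

## Task

The mixing palette rocks because the foot under its near-left corner, the one the small wooden wedge points at, is too short. Push the wedge along the bench under that foot until it is snug, without jacking the palette up or shoving it out of place, then press down firmly on the round cap over that foot to feel that it no longer dips; if it still dips, push the wedge further and press again. Only push and press with the fingers: lift nothing, leave the jars, tumbler and shade disc alone, and finish clear of everything.

Things in the scene. Friction and masses are not known exactly. Their poses are not given: they have to be found in the camera images.
- palette: Black plastic mixing palette, 2.1 kg, loose. Origin: on the bench under the centre of its SHORT foot (near left). Axes: x away from the robot, y left, z up, at yaw 0. Three good feet at (150, 0), (0, -280), (150, -280) mm. Body 180 (x) x 250 (y) mm centred at (75, -140), 14 to 34 mm above the bench, trim to 42 mm. The short foot, a pad 18 mm wide, hangs 4 to 10 mm above the bench (varies, not given).
- slab_mid (a point): Centre of the palette's grey slab, top face. The palette stands level on its three good feet, but about 2 to 3 N down on the cap over the short foot dips that corner until the foot meets what is below; let go, it comes back level. A wedge driven on past snug shoves the palette along or jacks the corner up, from about 8 N of push.
- cap: Round black cap over the short foot, 32 mm across, flat; part of the palette. Origin at the centre of its top face, 44 mm above the bench when level, the highest solid part of the palette. Press here, straight down, with about 6 to 15 N.
- wedge: Wooden wedge, 100 x 44 mm, 50 g, loose. Origin: centre of its flat underside; x points to the thin end (2 mm thick, at +50 mm); the thick end is an upright face 18 mm high at -50 mm; top slopes evenly. Starts before the short foot, thin end 20 to 55 mm short of the foot's centre, pointing roughly at it. Slides with under 1 N; the push rises by several N once tight.
- jar_a: Powder jar, 42 mm across, 52 mm high, bystander. Origin at the centre of its underside.
- jar_b: Powder jar like the other, bystander. Origin at the centre of its underside.
- tumbler: Glass tumbler, 72 mm across, 85 mm high, bystander. Origin at the centre of its underside.
- shade_disc: Tooth shade guide: black disc with small white teeth round it, 118 mm across, 24 mm high at its middle, bystander. Origin at the centre of its underside.
Not all that is in view belongs to the job. Leave any yellow look-alike of the wedge alone.

How it is judged:
By the outcome, as a careful person would: the job done as asked, in the order asked, and still so for the second after the job is handed in, with the robot touching nothing.
It also fails if it takes over 61 s, if anything falls off the work surface, if the arm or the gripper's body presses on something with over 40 N, if the wrist force passes 120 N, or if a joint passes its speed limit or range.

## Working session

There is one attempt and no reset: what is moved stays moved. The work goes in short steps, Python scripts to look and compute and a shell command to move; the robot and the scene stay as the last step left them, time stands still between calls to the robot, and variables do not carry over. Pictures are saved under pics/ and viewed, about 8 in all and at most 12, crops included, and the job is handed in when it is done.

```bash
mkdir -p pics; cat > h.py <<'E'
import numpy as np, cv2
from cell import ctrl
from scipy.spatial.transform import Rotation as Ro
def snap(n,f):
    im=ctrl.grab_frame(n); cv2.imwrite('pics/'+f,im); return im
def ray(n,uv,st=None):
    m=ctrl.camera_model(n); K=np.array(m['K']);d=np.array(m['dist'])
    p=cv2.undistortPoints(np.array(uv,float).reshape(-1,1,2),K,d).reshape(-1,2)
    v=np.c_[p,np.ones(len(p))]
    if n=='wrist':
        st=st or ctrl.state(); T=np.array(m['tool_from_camera'])
        R=Ro.from_euler('xyz',st['tool_rot'],degrees=True).as_matrix()
        return R@T[:3,3]+np.array(st['tool_pos']), v@(R@T[:3,:3]).T
    R=np.array(m['R']);t=np.array(m['t'])
    return -R.T@t, v@R
def onz(n,uv,z,st=None):
    o,v=ray(n,uv,st); z=np.broadcast_to(z,len(v)); return o+v*((z-o[2])/v[:,2])[:,None]
def proj(n,X):
    m=ctrl.camera_model(n); R=np.array(m['R'])
    return cv2.projectPoints(np.array(X,float).reshape(-1,1,3),cv2.Rodrigues(R)[0],np.array(m['t'],float),np.array(m['K'],float),np.array(m['dist'],float))[0].reshape(-1,2)
E
python3 - <<'E'
from h import *
s=ctrl.state(); print(s)
a=snap('top','top0.png');b=snap('side','side0.png')
for n in('top','side'):
    m=ctrl.camera_model(n);print(n,-np.array(m['R']).T@np.array(m['t']))
E
```

```text
{'t': 0.0, 'joints': array([-6.82960922e+01,  1.38302117e+01,  2.14151298e-01,  7.65012996e+01,
       -5.08561104e-04,  9.00026029e+01]), 'joint_vel': array([-0.01381406,  0.00834169,  0.0126477 , -0.03800015, -0.0762714 ,
        0.0976837 ]), 'joint_torque': array([ 5.01268532e-04, -3.72321868e+01,  2.52404934e+01,  1.71295489e-02,
        1.55489583e-04,  2.54029970e-07]), 'tool_pos': array([ 0.18467129, -0.46397362,  0.23043318]), 'tool_rot': array([-9.01173600e+01, -5.13891607e-04, -1.58298694e+02]), 'contact_force': array([ 0.52871568,  1.36195521, -0.08997343]), 'ft_torque': array([ 0.02294152,  0.00349053, -0.02707146]), 'gripper_width': 0.9987285006952121}
top [0.37080001 0.08540985 1.11555937]
side [0.25145759 0.5982176  0.67595002]
```

View pics/top0.png

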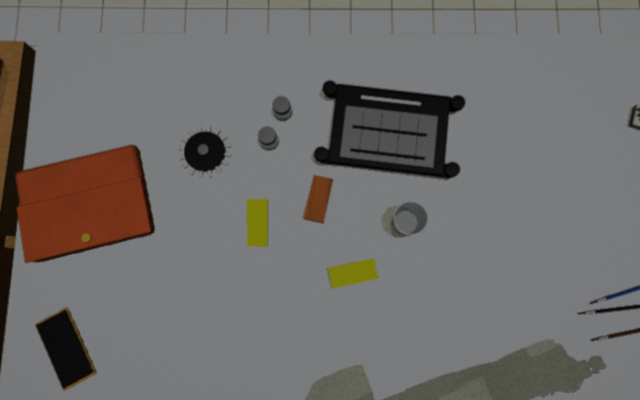

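View pics/side0.png

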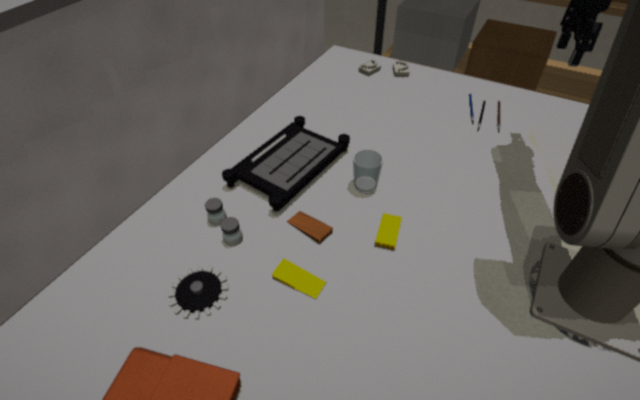

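The wedge is the orange-brown piece at top (318,199) / side (310,226). Things it could be confused with: yellow look-alikes at top (258,222) and (352,273), and the orange-red pouch at (85,205). The short-foot cap is at top (322,155), side (277,201). I'll measure these and check them in one close crop.

```bash
python3 - <<'E'
from h import *
a=cv2.imread('pics/top0.png');b=cv2.imread('pics/side0.png')
def wm(im,box):
    h=cv2.cvtColor(im,cv2.COLOR_BGR2HSV); m=cv2.inRange(h,(2,110,50),(18,255,255)); k=np.zeros_like(m);x,y,X,Y=box;k[y:Y,x:X]=m[y:Y,x:X];return k
for n,im,box in(('top',a,(290,165,345,235)),('side',b,(275,195,345,255))):
    m=wm(im,box); c=max(cv2.findContours(m,0,1)[0],key=cv2.contourArea)
    q=cv2.boxPoints(cv2.minAreaRect(c)) if n=='top' else cv2.approxPolyDP(c,3,True).reshape(-1,2)
    print(n,cv2.contourArea(c),q.round(1).tolist()); print(onz(n,q,0.01).round(4).tolist())
caps=[(322,155),(330,89),(452,169.5),(457.5,102.5)]
# refine by Hough near
g=cv2.resize(cv2.cvtColor(a,cv2.COLOR_BGR2GRAY)[70:190,300:480],None,fx=4,fy=4,interpolation=cv2.INTER_CUBIC)
cc=cv2.HoughCircles(g,cv2.HOUGH_GRADIENT,1,100,param1=60,param2=14,minRadius=22,maxRadius=40)
for x,y,r in cc[0]:
    p=((x+.5)/4-.5+300,(y+.5)/4-.5+70); print(np.round(p,1),r/4,onz('top',[p],0.044).round(4))
for p in caps: print(p,onz('top',[p],.044).round(4))
print('side cap',onz('side',[(278,200)],.044))
for nm,p in(('tumbler',(400,222)),('jar',(268,145)),('disc',(204,151))): print(nm,onz('top',[p],0.0).round(3))
A=cv2.convertScaleAbs(cv2.resize(a[130:240,270:430],None,fx=4,fy=4,interpolation=2),alpha=2)
B=cv2.convertScaleAbs(cv2.resize(b[170:260,250:400],None,fx=4,fy=4,interpolation=2),alpha=1.3)
cv2.imwrite('pics/crop1.png',A);cv2.imwrite('pics/crop2.png',B)
E
```

```text
top 820.0 [[303.0, 218.0], [312.70001220703125, 174.5], [332.3999938964844, 178.89999389648438], [322.70001220703125, 222.39999389648438]]
[[0.518, 0.1366, 0.01], [0.6133, 0.1164, 0.01], [0.6036, 0.0736, 0.01], [0.5086, 0.0944, 0.01]]
side 615.0 [[288, 221], [318, 242], [331, 231], [301, 212]]
[[0.6071, 0.1195, 0.01], [0.5188, 0.1394, 0.01], [0.5089, 0.099, 0.01], [0.5956, 0.0819, 0.01]]
[451.2 169. ] 7.875 [[ 0.6179 -0.177   0.044 ]]
[321.5 154. ] 8.1 [[0.6503 0.0969 0.044 ]]
[457.5 102.2] 7.325 [[ 0.7657 -0.1966  0.044 ]]
[330.8  89.5] 8.725 [[0.7946 0.0772 0.044 ]]
[339.  118.2] 7.9 [[0.7295 0.0595 0.044 ]]
[385.5 164.8] 6.35 [[ 0.627  -0.0385  0.044 ]]
(322, 155) [[0.6481 0.0959 0.044 ]]
(330, 89) [[0.7957 0.0789 0.044 ]]
(452, 169.5) [[ 0.6168 -0.1786  0.044 ]]
(457.5, 102.5) [[ 0.7651 -0.1966  0.044 ]]
side cap [[0.64224594 0.10154445 0.044     ]]
tumbler [[ 0.511 -0.072  0.   ]]
jar [[0.682 0.216 0.   ]]
disc [[0.668 0.357 0.   ]]
```

View pics/crop1.png

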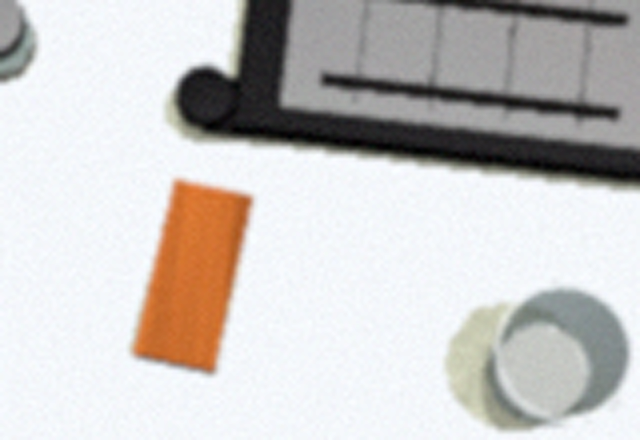

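The crop shows the wedge's pale thin end at crop (213,188), facing the cap at crop (205,95), with the yellow pieces well away. The wedge lies at yaw -12° with its thin end about 41 mm short of the foot. Its line misses the foot by about 10 mm, so I'll push along -4.6° with flat, shut fingers to swing it into line.

```bash
python3 -m crank '1 0 0 0 0.115; 1 0 0 0 0.115;1 0 0 0 0.115;1 0 0 0 0.115;1 -0.015 0.001 -0.037 0;1 -0.015 0.001 -0.037 0;1 -0.015 0.001 -0.037 0;1 -0.015 0.001 -0.037 0;1 -0.015 0.001 -0.037 0;1 -0.015 0.001 -0.037 0;1 -0.015 0.001 -0.037 0;1 -0.015 0.001 -0.037 0' 
python3 -m crank '1 -0.015 0.001 -0.037 0;1 -0.015 0.001 -0.037 0;1 -0.015 0.001 -0.037 0;1 -0.015 0.001 -0.037 0;1 -0.015 0.001 -0.037 0;1 -0.015 0.001 -0.037 0;1 -0.015 0.001 -0.037 0;1 -0.015 0.001 -0.037 0;1 0 0 0 0;1 0 0 0 0;1 0 0 0 0'
python3 - <<'E'
from h import *
s=ctrl.state();print(s['tool_pos'],s['tool_rot'],s['contact_force'],s['gripper_width'])
w=snap('wrist','w0.png')
E
```

```text
t: 1.3
tool_pos: [0.3287, -0.1777, 0.2231]
tool_rot: [-90.0, -0.0, 175.3]
contact_force: [0.8, 0.2, 0.7]
gripper_width: -0.002
t: 2.4
tool_pos: [0.4643, 0.0276, 0.2186]
tool_rot: [-93.7, -0.1, -178.9]
contact_force: [-0.0, -0.1, 0.1]
gripper_width: 0.003
[0.46427698 0.02758801 0.21855957] [-9.36797583e+01 -1.20759844e-01 -1.78943288e+02] [-0.01842339 -0.1080347   0.13845547] 0.0028818007219940656
```

View pics/w0.png

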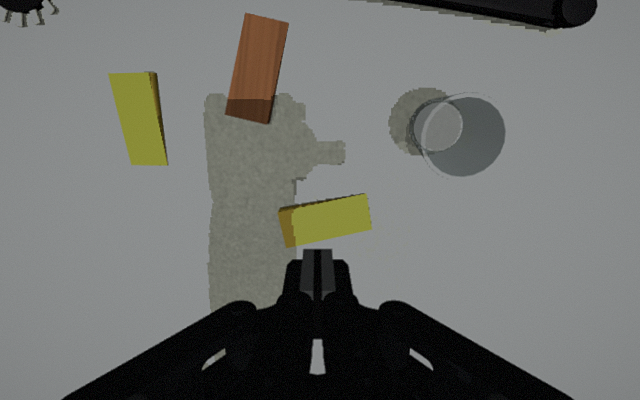

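The last joint ran into its limit, so the tool came out tilted. I'll use the half-turn-equivalent orientation instead.

```bash
python3 -m crank '1 0 0 0 -0.145;1 0 0 0 -0.145;1 0 0 0 -0.145;1 0 0 0 -0.145;1 0 0 0 -0.145;1 0 0 0 -0.145;1 0 0 0 -0.145;1 0 0 0 -0.145;1 0 0 0 -0.145;1 0 0 0 -0.145;1 0 0 0 -0.145;1 0 0 0 -0.145' 
python3 -m crank '1 0 0 0 -0.145;1 0 0 0 -0.145;1 0 0 0 -0.145;1 0 0 0 -0.145;1 0 0 0 -0.145;1 0 0 0 -0.145;1 0 0 0 -0.145;1 0 0 0 -0.145;1 0 0 0 -0.145;1 0 0 0 0'
python3 - <<'E'
from h import *
print(ctrl.state()['joints'].round(1))
E
```

```text
t: 3.65
tool_pos: [0.4646, 0.0274, 0.2191]
tool_rot: [-89.4, 3.6, -78.9]
contact_force: [-0.6, 0.1, -0.1]
gripper_width: 0.001
t: 4.65
tool_pos: [0.4647, 0.0275, 0.2191]
tool_rot: [-86.3, 0.4, -4.5]
contact_force: [0.6, 0.8, 0.1]
gripper_width: -0.001
[ 1.  10.2 -6.2 73.6  3.7  5.5]
```

```bash
python3 - <<'E'
from h import *
st=dict(tool_pos=[0.46427698,0.02758801,0.21855957],tool_rot=[-93.6797583,-0.120759844,-178.943288])
p=onz('wrist',[(247,13),(289,22),(270,123),(226,115)],[.002,.002,.018,.018],st);print(p.round(4))
print((p[0]+p[1])/2,(p[2]+p[3])/2)
s=ctrl.state();R=Ro.from_euler('xyz',s['tool_rot'],degrees=True).as_matrix()
for T in([.468,.111,.03],): print((np.array(T)-s['tool_pos'])@R)
print(R.round(3))
b=cv2.imread('pics/side0.png');print(proj('side',[[.649,.097,.044],[.642,.1015,.044]]))
g=cv2.resize(cv2.cvtColor(b,cv2.COLOR_BGR2GRAY)[180:220,255:300],None,fx=10,fy=10,interpolation=2)
w=cv2.resize(cv2.cvtColor(cv2.imread('pics/top0.png'),cv2.COLOR_BGR2GRAY)[135:175,300:345],None,fx=10,fy=10,interpolation=2)
cv2.imwrite('pics/cc.png',np.hstack([cv2.convertScaleAbs(w,alpha=2.),cv2.convertScaleAbs(g,alpha=2)]))
E
```

```text
[[0.6124 0.1133 0.002 ]
 [0.6042 0.0717 0.002 ]
 [0.5075 0.0894 0.018 ]
 [0.5147 0.1347 0.018 ]]
[0.60829527 0.09249673 0.002     ] [0.51111388 0.11205547 0.018     ]
[-0.00192841  0.1940586   0.07124446]
[[ 0.997 -0.002  0.079]
 [-0.079  0.064  0.995]
 [-0.007 -0.998  0.064]]
[[276.60304072 197.71732549]
 [278.10268198 200.02498039]]
```

View pics/cc.png

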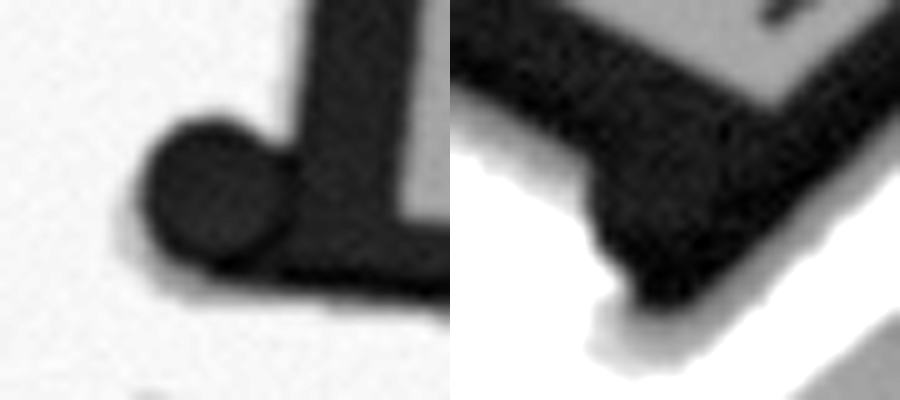

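Top and wrist views agree to 2-3 mm on the wedge, and the cap is at (0.650, 0.097). Next I'll descend behind the thick face.

```bash
python3 -m crank '1 0 0 0.0355 0;1 -0.002 0 0.0355 0;1 0 0.04 0 0;1 0 0.04 0 0;1 0 0.04 0 0;1 0 0.04 0 0;1 0 0.034 0 0;1 0 0.019 0 0;1 0 0 0 0;1 0 0 0 0'
python3 - <<'E'
from h import *
s=ctrl.state();print(s['tool_pos'],s['tool_rot'])
R=Ro.from_euler('xyz',s['tool_rot'],degrees=True).as_matrix()
print('to z.010,y on line:',(np.array([s['tool_pos'][0],.0965+(.6505-s['tool_pos'][0])*.079,.010])-s['tool_pos'])@R)
E
```

```text
t: 5.65
tool_pos: [0.4683, 0.1123, 0.0113]
tool_rot: [-86.3, 0.4, -4.5]
contact_force: [0.6, -0.1, 0.4]
gripper_width: -0.0
[0.46828663 0.11232985 0.01127218] [-86.32652054   0.42074021  -4.54978448]
to z.010,y on line: [ 0.00012317  0.00117705 -0.00150898]
```

```bash
python3 -m crank '1 0.01 0 -0.0015 0;1 0.01 0 0 0;1 0.004 0 0 0;1 0.003 0 0 0;1 0.003 0 0 0;1 0.003 0 0 0;1 0.004 0 0 0;1 0.004 0 0 0;1 0.004 0 0 0;1 0.004 0 0 0;1 0.004 0 0 0;1 0.003 0 0 0'
python3 - <<'E'
from h import *
s=ctrl.state();print(s['tool_pos'],s['contact_force'])
w=snap('wrist','w1.png');t=snap('top','t1.png')
print(ctrl.state()['contact_force'])
cv2.imwrite('pics/v1.png',np.vstack([cv2.resize(w[0:200],None,fx=1,fy=1),cv2.convertScaleAbs(cv2.resize(t[130:230,260:420],(640,400),interpolation=2),alpha=2)]))
E
```

```text
t: 6.85
tool_pos: [0.5244, 0.1067, 0.0104]
tool_rot: [-86.3, 0.4, -4.4]
contact_force: [-0.1, -0.1, 0.5]
gripper_width: -0.0
[0.52442494 0.1067431  0.0104215 ] [-0.11086754 -0.07895152  0.52829347]
[-0.4594051  -0.10680861 -0.2311257 ]
```

View pics/v1.png

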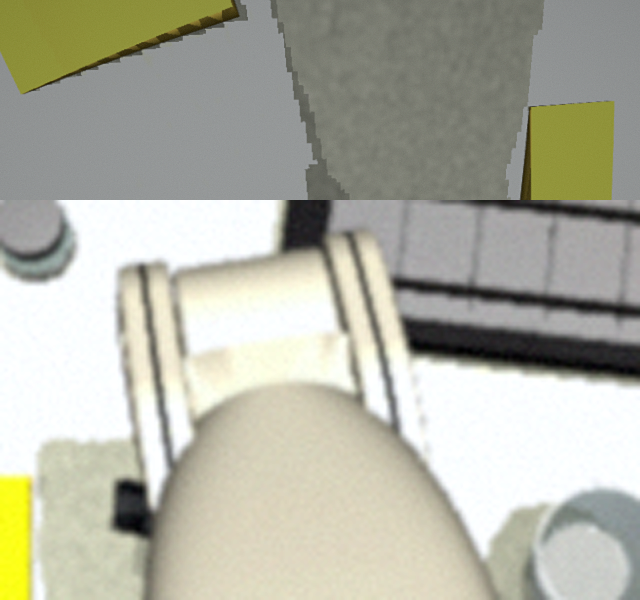

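The wrist camera now looks back towards the robot and the arm hides the wedge from the top camera, so I'll use the side view.

```bash
python3 -m crank '1 0.002 0 0 0;1 0.002 0 0 0;1 0.002 0 0 0;1 0.002 0 0 0;1 0.002 0 0 0;1 0.002 0 0 0;1 0 0 0 0'
python3 - <<'E'
from h import *
t=snap('side','s1.png')
h=cv2.cvtColor(t,cv2.COLOR_BGR2HSV); m=cv2.inRange(h,(2,110,50),(18,255,255)); m[:185]=0;m[255:]=0;m[:,:250]=0;m[:,360:]=0
cv2.imwrite('pics/s1c.png',cv2.convertScaleAbs(cv2.resize(t[160:250,240:384],(800,500),interpolation=2),alpha=1.5))
c=max(cv2.findContours(m,0,1)[0],key=cv2.contourArea);q=cv2.approxPolyDP(c,3,True).reshape(-1,2);print(q.tolist(),onz('side',q,.01).round(3).tolist())
E
```

```text
t: 7.65
tool_pos: [0.5364, 0.1058, 0.0104]
tool_rot: [-86.3, 0.4, -4.4]
contact_force: [-0.0, 0.3, -0.7]
gripper_width: -0.003
[[274, 216], [274, 220], [305, 234], [310, 230], [309, 221], [284, 208]] [[0.643, 0.122, 0.01], [0.636, 0.132, 0.01], [0.554, 0.134, 0.01], [0.551, 0.119, 0.01], [0.566, 0.097, 0.01], [0.637, 0.09, 0.01]]
```

View pics/s1c.png

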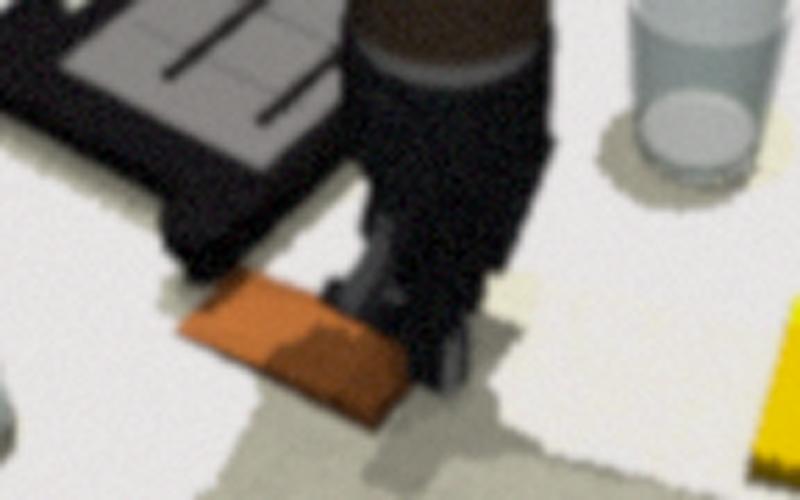

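```bash
python3 - <<'E'
from h import *
f=lambda x,y:(240+(x+.5)*.18-.5,160+(y+.5)*.18-.5)
q=[f(178,328),f(375,432),f(372,418),f(412,375),f(240,268)]
print(onz('side',q,[.002,0,.018,.018,.003]).round(4))
E
```

```text
[[0.6481 0.1256 0.002 ]
 [0.5501 0.1327 0.    ]
 [0.5467 0.1396 0.018 ]
 [0.5439 0.1133 0.018 ]
 [0.6436 0.0855 0.003 ]]
```

The wedge is now in line at about -4°, with its thin end just under the foot's near edge and its centreline within about 5 mm of the foot. I'll go on in small steps and watch the force.

```bash
for i in 1 2 3; do :; done
python3 -m crank '1 0.0015 0 0 0;1 0.0015 0 0 0;1 0 0 0 0' | grep -E 'pos|force'
python3 -m crank '1 0.001 0 0 0;1 0.001 0 0 0;1 0 0 0 0'| grep -E 'pos|force'
python3 -m crank '1 0.001 0 0 0;1 0.001 0 0 0;1 0 0 0 0'| grep -E 'pos|force'
python3 -m crank '1 0.001 0 0 0;1 0.001 0 0 0;1 0 0 0 0'| grep -E 'pos|force'
```

```text
tool_pos: [0.5392, 0.1056, 0.0104]
contact_force: [0.1, 0.7, -0.4]
tool_pos: [0.5411, 0.1054, 0.0103]
contact_force: [-0.7, -0.6, -0.6]
tool_pos: [0.5432, 0.1053, 0.0103]
contact_force: [-0.4, -1.0, 0.2]
tool_pos: [0.5452, 0.1051, 0.0103]
contact_force: [0.3, 0.0, 0.3]
```

```bash

python3 -m crank '1 0.001 0 0 0;1 0.001 0 0 0;1 0 0 0 0' | grep -E 'pos|force'
python3 -m crank '1 0.001 0 0 0;1 0.001 0 0 0;1 0 0 0 0'| grep -E 'pos|force'
python3 -m crank '1 0.001 0 0 0;1 0.001 0 0 0;1 0 0 0 0'| grep -E 'pos|force'
```

```text
tool_pos: [0.5471, 0.105, 0.0103]
contact_force: [0.5, -0.6, -0.4]
tool_pos: [0.5492, 0.1048, 0.0103]
contact_force: [0.1, 0.5, -0.5]
tool_pos: [0.5511, 0.1047, 0.0102]
contact_force: [-0.6, -0.4, 0.9]
```

```bash

python3 -m crank '1 0.001 0 0 0;1 0.001 0 0 0;1 0 0 0 0' | grep -E 'pos|force'
python3 -m crank '1 0.001 0 0 0;1 0.001 0 0 0;1 0 0 0 0'| grep -E 'pos|force'
```

```text
tool_pos: [0.5531, 0.1045, 0.0103]
contact_force: [-0.5, 0.3, 0.6]
tool_pos: [0.5551, 0.1044, 0.0102]
contact_force: [-0.5, 0.0, -0.3]
```

```bash

python3 -m crank '1 0.001 0 0 0;1 0.001 0 0 0;1 0 0 0 0' | grep -E 'pos|force'
python3 -m crank '1 0.001 0 0 0;1 0.001 0 0 0;1 0 0 0 0'| grep -E 'pos|force'
```

```text
tool_pos: [0.5571, 0.1042, 0.0102]
contact_force: [0.8, 0.6, 0.3]
tool_pos: [0.5591, 0.1041, 0.0102]
contact_force: [0.6, 0.4, 0.5]
```

```bash

python3 -m crank '1 0.001 0 0 0;1 0.001 0 0 0;1 0 0 0 0' | grep -E 'pos|force'
python3 -m crank '1 0.001 0 0 0;1 0.001 0 0 0;1 0 0 0 0'| grep -E 'pos|force'
```

```text
tool_pos: [0.5611, 0.1039, 0.0102]
contact_force: [0.0, 0.1, 0.1]
tool_pos: [0.5631, 0.1038, 0.0102]
contact_force: [0.9, -0.0, -0.3]
```

```bash

python3 -m crank '1 0.001 0 0 0;1 0.001 0 0 0;1 0 0 0 0' | grep -E 't:|pos|force'
```

```text
t: 11.9
tool_pos: [0.5651, 0.1036, 0.0102]
tool_rot: [-86.3, 0.4, -4.4]
contact_force: [-0.7, -0.1, 0.3]
```

```bash

python3 -m crank '1 0.001 0 0 0;1 0.001 0 0 0;1 0 0 0 0' | grep -E 'pos|force'
python3 -m crank '1 0.001 0 0 0;1 0.001 0 0 0;1 0 0 0 0'| grep -E 'pos|force'
```

```text
tool_pos: [0.5671, 0.1034, 0.0101]
contact_force: [-0.5, 0.3, -0.1]
tool_pos: [0.5689, 0.1033, 0.0101]
contact_force: [-0.1, 0.5, 0.8]
```

```bash

python3 -m crank '1 0.001 0 0 0;1 0.001 0 0 0;1 0 0 0 0' | grep -E 'pos|force'
python3 - <<'E'
from h import *
t=snap('side','s2.png');print(ctrl.state()['contact_force'])
a=cv2.imread('pics/side0.png')
cv2.imwrite('pics/s2c.png',cv2.convertScaleAbs(np.vstack([cv2.resize(x[175:230,250:362],(612,300),interpolation=2) for x in(a,t)]),alpha=1.6))
E
```

```text
tool_pos: [0.5697, 0.1032, 0.0099]
contact_force: [-4.5, 0.9, 3.2]
[-5.57551406 -0.18506813  3.82301536]
```

View pics/s2c.png

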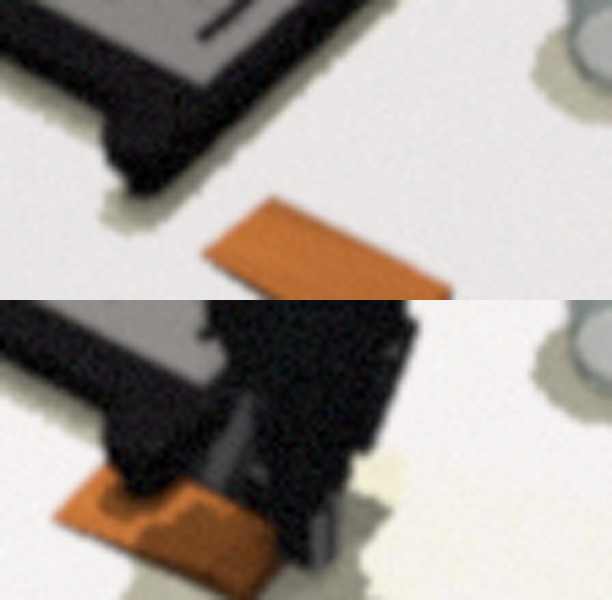

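The fingers met a sudden rise to about 5 N at TCP x = 0.570, which matches a gap of about 8.3 mm. The palette corner is at the same crop pixel (140,190) before and after, so the palette hasn't moved. I'll back off, rise and go over the cap.

```bash

python3 -m crank '1 -0.003 0 0 0;1 -0.007 0 0 0;1 -0.01 0 0 0;1 -0.01 0 0 0;1 0 -0.035 0 0;1 0 -0.035 0 0;1 0 0 0 0' | grep -E 'pos|force'
python3 - <<'E'
from h import *
s=ctrl.state();R=Ro.from_euler('xyz',s['tool_rot'],degrees=True).as_matrix()
for z in(.07,.05):print((np.array([.6505,.0965,z])-s['tool_pos'])@R)
E
```

```text
tool_pos: [0.5443, 0.1014, 0.0853]
contact_force: [1.3, -0.9, -0.5]
[0.10620949 0.01575104 0.00227226]
[0.10615342 0.03570682 0.00094424]
```

```bash

python3 -m crank '1 0.035 0 0 0;1 0.035 0 0 0;1 0.036 0 0.001 0;1 0 0.0157 0.0 0;1 0 0.01 0 0;1 0 0.007 0 0;1 0 0 0 0;1 0 0 0 0' | grep -E 'pos|force'
python3 -m crank '1 0 0.001 0 0;1 0 0.001 0 0;1 0 0 0 0'| grep -E 'pos|force'
python3 -m crank '1 0 0.001 0 0;1 0 0.001 0 0;1 0 0 0 0'| grep -E 'pos|force'
```

```text
tool_pos: [0.646, 0.096, 0.047]
contact_force: [-0.1, -0.1, -0.4]
tool_pos: [0.6467, 0.096, 0.0451]
contact_force: [-0.7, -0.1, 0.1]
tool_pos: [0.6469, 0.0961, 0.0443]
contact_force: [-3.0, 0.3, 5.9]
```

```bash

python3 -m crank '1 -0.001 0.0007 0 0;1 0 0 0 0;1 0 0 0 0'| grep -E 'pos|force'
python3 -m crank '1 0 0.0007 0 0;1 0 0 0 0;1 0 0 0 0;1 0 0 0 0'| grep -E 'pos|force'
```

```text
tool_pos: [0.6469, 0.0961, 0.0442]
contact_force: [-1.9, -0.9, 8.0]
tool_pos: [0.6469, 0.0961, 0.0442]
contact_force: [-3.2, -1.9, 10.1]
```

At 5.9, 8.0 and 10.1 N the height stays at 44.2–44.3 mm, so it no longer dips. I'll lift straight off and move clear.

```bash

python3 -m crank '1 0 -0.002 0 0;1 0 -0.005 0 0;1 0 -0.02 0 0;1 0 -0.04 0 0;1 0 -0.04 0 0;1 0 -0.04 0 0;1 -0.045 0 0 0;1 -0.045 0 0 0;1 -0.045 0 0 0;1 -0.045 0 0 0;1 -0.045 0 0 0;1 0 0 0 0' | grep -E 'pos|force'
python3 -m crank '1 0 0 -0.045 0;1 0 0 -0.045 0;1 0 0 -0.045 0;1 0 0 -0.045 0;1 0 0 -0.045 0;1 0 0 0 0;1 0 0 0 0' | grep -E 't:|pos|force'
python3 - <<'E'
from h import *
t=snap('top','t3.png');a=cv2.imread('pics/top0.png');s=snap('side','s3.png')
cv2.imwrite('pics/t3c.png',np.vstack([cv2.convertScaleAbs(cv2.resize(t[70:240,240:490],(735,500),interpolation=2),alpha=2)]))
for im in(a,t):
    g=cv2.resize(cv2.cvtColor(im,cv2.COLOR_BGR2GRAY)[70:190,300:480],None,fx=4,fy=4,interpolation=cv2.INTER_CUBIC)
    for x,y,r in cv2.HoughCircles(g,cv2.HOUGH_GRADIENT,1,100,param1=60,param2=14,minRadius=22,maxRadius=40)[0][:4]: print(round(x/4+300,1),round(y/4+70,1),end=' | ')
    m=cv2.inRange(im[75:185,310:470],(0,0,0),(60,60,60)); M=cv2.moments(m); print('dark',M['m10']/M['m00'],M['m01']/M['m00'])
d=cv2.absdiff(a,t).max(2);
w=a[70:185,325:465].astype(np.float32).mean(2);v=t[70:185,325:465].astype(np.float32).mean(2);print('shift',cv2.phaseCorrelate(w,v))
E
```

```text
tool_pos: [0.4141, 0.1036, 0.1884]
contact_force: [0.4, 0.0, 0.0]
t: 17.55
tool_pos: [0.4045, -0.1208, 0.1752]
tool_rot: [-86.3, 0.4, -4.6]
contact_force: [0.3, 0.1, -0.7]
451.6 169.4 | 321.9 154.4 | 457.9 102.6 | 331.1 89.9 | dark 79.36548657431162 53.040020523345305
452.4 169.4 | 456.1 102.9 | 330.4 88.6 | 321.6 153.9 | dark 79.08040730337079 52.948560393258425
shift ((0.09441307525413833, 0.018795660038144035), 0.9418862049226407)
```

View pics/t3c.png

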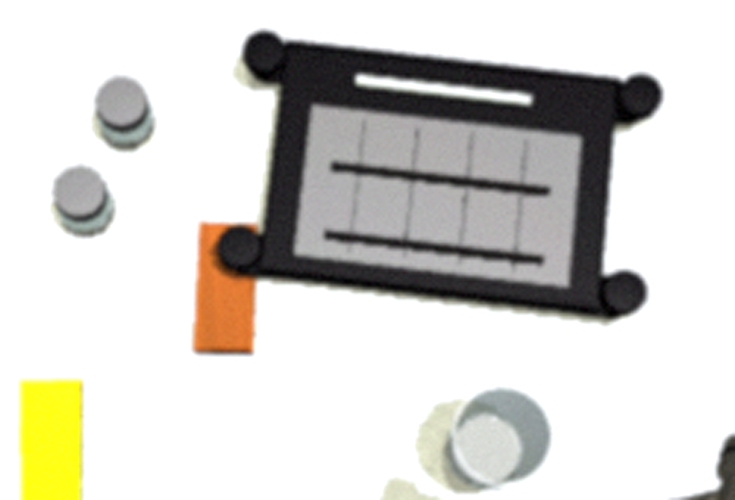

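```bash
python3 - <<'E'
from h import *
f=lambda x,y:(240+x/2.94,70+y/2.94)
print(onz('top',[f(202,224),f(258,225),f(195,350),f(252,353),f(239,248)],[.002,.01,.018,.018,.044]).round(4))
E
```

```text
[[0.679  0.1257 0.002 ]
 [0.6761 0.0836 0.01  ]
 [0.5795 0.1296 0.018 ]
 [0.5773 0.088  0.018 ]
 [0.6496 0.0974 0.044 ]]
```

```bash
python3 -c "
from cell import ctrl
print(ctrl.state()['t'],ctrl.state()['contact_force']);print(ctrl.sign_off())"
```

```text
17.65 [-0.68611594  0.66427029 -0.36274074]
the job is handed in; nothing more can be done
None
```

The palette no longer rocks: the wedge is snug under the short foot, and a press on the cap showed no dip. I handed the job in at 17.65 s with the arm clear of everything.

- **Wedge:** I pushed the orange-brown wedge along the bench with shut fingers. The push jumped from under 1 N to about 5 N, which I took as snug and stopped. The wedge's position then implies a gap under the foot of about 8.3 mm.
- **Press:** I pressed down on the cap at 5.9, 8.0 and 10.1 N. The fingertip height held at 44.2–44.3 mm throughout, with up to about 3 N of sideways drag.
- **Final look:** Comparing top views from before and after, the palette shifted by less than 0.1 pixel (about 0.2 mm). The jars and tumbler looked undisturbed, and I kept well away from the shade disc.

Three things were less than perfect:
- **Wedge position:** it sits about 9 mm left of the foot's centre. By my measurement the pad is still fully on it, with about 3 mm to spare.
- **Tool tilt:** early on the last joint reached its limit, which left the tool tilted by about 3.7° for the rest of the job.
- **Press position:** the press landed about 3–4 mm off the cap's centre.

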